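# Hang the hook-on screw tray in the notch of the bin's rim

### The arm

A 7-joint arm with a two-finger parallel gripper is mounted at the origin on the work surface. World frame = base frame: x ahead of the robot, y to its left, z up, the work surface at z = 0. Lengths are in m, angles in rad, forces in N, time in s.
With the tool pointing down it reaches from about 0.4 to 0.85 m from the base axis. Payload 4.5 kg.
Tool frame: the origin (TCP) lies on the centre line of the jaws, within the pads' length; the fingertips stand 25 mm ahead of it and the grasp point (between the pads) lies 6 mm ahead of it; z points along the fingers, y is the direction in which the jaws open and shut (so a half turn about z gives the same grasp; the last joint's range is limited). The gripper opens to 88 mm and grips with 3 to 60 N. Pads are 18 mm wide; open, the fingers measure 123 mm over their backs; the gripper's body (75 mm by 187 mm) begins 45 mm behind the grasp point.
Start: joints at [1.251, 0.689, -0.195, 1.565, 0.157, 0.902, -0.215], TCP at [0.217, -0.586, 0.264] pointing down, gripper open.
Joint ranges: [-3.01, 3.01], [-0.46, 2.08], [-1.47, 1.51], [0.13, 2.56], [-1, 4.14], [0.04, 2.09], [-2.66, 2.66]. Speed limits (rad/s): [2.57, 2.57, 3.14, 3.14, 3.14, 3.14, 3.14].

### API

Orientations are given as a unit quaternion [x, y, z, w].
In Python, from plant import r, eyes gives the robot as it stands.
- The arm moves only by the tool servo_tool, never from a script. Its argument "deltas" is a list of rows, each an object of numbers: "dx", "dy", "dz": the shift along the tool's x, y, z in units of 60 mm (1.0 is 60 mm); "ax", "ay", "az": the turn, a rotation vector about the tool's x, y, z in units of 6 degrees (1.0 is 6 degrees); "hand": the finger opening in mm, from 0 to 88.1. A call has 1 to 10 rows; each row is the pose to reach, as a shift and turn from the pose commanded when the call began, along the tool's axes at that moment; what a row does not reach only later rows make up. A row lasts 1/8 s, in which the tool goes at most 62.5 mm and 10.7 degrees, less where a joint would pass 70% of its speed; a pose out of reach is approached as far as the arm can. A call with a gripper value outside its range is refused whole. The fingers move at their own pace and stop on an object; "newtons" is the grip in N (left out, the last holds). Time passes only in rows, so rows that repeat a pose let the fingers close. It gives the time, the measured TCP pose, the force and the opening at its end, in the units of the state.
- r.get_state(): the state, without advancing time (a new reading comes with each control period).
- eyes.snapshot(name): name is "side" or "top" or "wrist"; returns (picture, depth): 480x640x3 uint8, red, green, blue; 480x640 float32, m along the optical axis (not along the pixel's ray), 0 where there is no reading.
- eyes.camera_model(name): a dict with "fx", "fy", "cx", "cy" (pixels), "pose" (4x4, takes a point from camera to world coordinates). Camera axes: x right, y up, looking along -z (the intrinsics and any distortion apply to the point x, -y, -z); pixel columns grow to the right and rows downward; lengths in m; the calibration is good to about 2 mm. A picture is of the moment at which its call begins: read the wrist's pose just before it. camera_model takes no time and is no camera call; for the wrist camera it gives the pose at the moment of the call.
- r.finish_job(): hands the job in, once; it reports no verdict.
The state is a dict: "clock": time; "q": joint angles; "qd": joint speeds; "joint_torque": joint torques, N m; "tool_pos": TCP position; "eef_rot": TCP orientation; "contact_force": force on the tool from outside, world axes, zero at the start; "moment": the same for the moment, N m; "opening": opening from 0.0 (shut) to 1.0 (fully open).
Only numpy, scipy, OpenCV 4.12 (cv2) and the standard library are available. Lean on these libraries where they do the work, as an engineer would, in place of code of your own. Each camera call takes 0.05 s, during which the arm holds its last target.

### The job

Hang the small aluminium hook-on tray inside the grey bin: hook its bent lip over the rim of the bin's far wall, slide it gently along the rim until the lip drops into the notch in that rim, and leave it fully down in the notch, hanging upright and let go. Feel your way and do not force it: press or push the tray against the bin only lightly, and do not push the other things on the bench about.

Things in the scene. Friction and masses are not known exactly. Their poses are not given: they have to be found in the camera images.
- tray_center (a point): Hook-on tray, loose, aluminium, about 220 g, upright on the bench (a similar one has no lip or grip). Point 58 mm above its underside, half-way up; z up, x from its front to its back plate and lip, y along its width. Box spans x -35 to 25, y -45 to 45 mm; front and sides 35 mm high, back 50 mm. Tray must hang inside the bin with its x along the bin's x.
- tray_lip (a point): On the tray, axes as tray_center and offset from it by (29, 0, 12) mm: middle of the lip's underside, in the 8 mm wide (x) slot between the back plate and the lip's outer leg. The lip is 30 mm wide (y) and 4 mm thick; the leg, 3 mm thick, hangs 27 mm down and flares out at its foot by 3 mm.
- tray_grip (a point): On the tray, axes as tray_center and offset from it by (29, 0, 37) mm, 25 mm above tray_lip: centre of the upright black grip block on top of the lip, 12 mm thick (x), 30 mm wide (y), 42 mm high (z); to be held across its thickness, from above.
- bin: Open grey plastic bin fixed to the bench, 180 mm (x) by 280 mm (y), 110 mm high, walls 5 mm; origin at the centre of its underside, z up, x towards the far wall, which the lip goes over from inside. Two small metal parts up to 30 mm high lie inside by its near wall. Hung fully home, tray_center is at about x = 56 mm, z = 86 mm here.
- bin_rim (a point): Middle of the far wall's rim, on its top, axes as the bin (y along the rim; wall 5 mm thick, from x -2.5 to 2.5 mm). The rim is level, with one notch, 38 mm wide (y) and 12 mm deep. The notch's middle lies anywhere from y = -40 to 40 mm, not reported: feel or see it. Riding on the rim, tray_lip is at z = 0 here; fully down in the notch at z = -12 mm.
- plain_tray: Plain aluminium tray 60 x 90 mm, 50 mm high at the back, no lip and no grip: to be left alone. Origin on its underside.
- spray_can: White can, diameter 56 mm, 150 mm high, standing; leave alone. Origin at the centre of its underside.
- jar: Clear jar with steel lid, diameter 64 mm, 85 mm high; leave alone. Origin at the centre of its underside.
- tape_roll: Black tape roll lying flat, diameter 100 mm, 38 mm high; leave alone. Origin at the centre of its underside.
Things that resemble listed ones, but are neither listed nor needed, are in the scene too. Leave any blue or brown look-alike of the part that bears tray_center alone.

How it is judged:
By the outcome, as a careful person would: the job done as asked, in the order asked, and still so for the second after the job is handed in, with the robot touching nothing.
It also fails if it takes over 72 s, if anything falls off the work surface, if the arm or the gripper's body presses on something with over 40 N, if the wrist force passes 120 N, or if a joint passes its speed limit or range.

## Working session

There is one attempt and no reset: what is moved stays moved. The work goes in short steps, Python scripts to look and compute and a tool call to move; the robot and the scene stay as the last step left them, time stands still between calls to the robot, and variables do not carry over. Pictures are saved under pics/ and viewed, and the job is handed in when it is done.

Besides the shell and the picture viewer there is one more tool, called after "Call:" by a JSON object that holds its "api" and its "payload". servo_tool: Moves the arm, as the interface text tells. Its arguments: {"type":"object","properties":{"deltas":{"type":"array","items":{"type":"object","properties":{"dx":{"type":"number"},"dy":{"type":"number"},"dz":{"type":"number"},"ax":{"type":"number"},"ay":{"type":"number"},"az":{"type":"number"},"hand":{"type":"number"}}}},"newtons":{"type":"number"}},"required":["deltas"]}

```bash
mkdir -p pics; ls; cat > h.py <<'E'
import numpy as np, cv2
from plant import r, eyes
def snap(n,tag):
    m=eyes.camera_model(n); p,d=eyes.snapshot(n)
    cv2.imwrite(f'pics/{tag}.png',cv2.cvtColor(p,cv2.COLOR_RGB2BGR)); np.savez(f'pics/{tag}.npz',d=d,p=p,**{k:np.array(v) for k,v in m.items() if v is not None})
    return m,p,d
def w(tag,u,v,z=None):
    f=np.load(f'pics/{tag}.npz'); d=f['d']
    ray=np.array([(u-f['cx'])/f['fx'],-(v-f['cy'])/f['fy'],-1.0]); P=f['pose']
    o=P[:3,3]; D=P[:3,:3]@ray
    if z is not None: return o+D*(z-o[2])/D[2]
    dd=d[int(round(v)),int(round(u))]; return o+D*dd
def tri(a,b):
    A=[];B=[]
    for t,u,v in (a,b):
        f=np.load(f'pics/{t}.npz'); P=f['pose']; D=P[:3,:3]@np.array([(u-f['cx'])/f['fx'],-(v-f['cy'])/f['fy'],-1.0]); D/=np.linalg.norm(D)
        M=np.eye(3)-np.outer(D,D); A.append(M);B.append(M@P[:3,3])
    x=np.linalg.solve(sum(A),sum(B)); return x
def crop(tag,u0,v0,u1,v1,s,out):
    i=cv2.imread(f'pics/{tag}.png')[v0:v1,u0:u1]; cv2.imwrite(f'pics/{out}.png',cv2.resize(i,None,fx=s,fy=s,interpolation=cv2.INTER_CUBIC))
E
python3 - <<'E'
from h import *
for n in('top','side','wrist'):
    m,p,d=snap(n,n+'0'); print(n,{k:(np.round(v,3).tolist() if v is not None else v) for k,v in m.items()})
s=r.get_state(); print(s)
E
```

```text
pics
top {'fx': 464.1, 'fy': 464.1, 'cx': 320.369, 'cy': 238.08, 'pose': [[0.026, 0.992, -0.126, 0.427], [-0.999, 0.029, 0.019, -0.146], [0.022, 0.126, 0.992, 1.104], [0.0, 0.0, 0.0, 1.0]]}
side {'fx': 543.239, 'fy': 543.239, 'cx': 313.677, 'cy': 234.25, 'pose': [[-0.902, 0.233, -0.364, 0.154], [-0.432, -0.521, 0.736, 0.639], [-0.019, 0.821, 0.571, 0.717], [0.0, 0.0, 0.0, 1.0]]}
wrist {'fx': 399.741, 'fy': 399.741, 'cx': 324.969, 'cy': 234.25, 'pose': [[0.346, 0.898, 0.272, 0.288], [-0.938, 0.331, 0.099, -0.56], [-0.001, -0.289, 0.957, 0.383], [0.0, 0.0, 0.0, 1.0]]}
{'clock': 0.15, 'q': array([ 1.25083566,  0.68978542, -0.19456041,  1.5660853 ,  0.15730471,
        0.902511  , -0.21511829]), 'qd': array([-0.00162794, -0.00185708, -0.00016427, -0.00225166,  0.0004026 ,
        0.00030802,  0.00029176]), 'joint_torque': array([-2.10548060e-03, -5.27861881e+01, -1.26881897e+00, -1.53586614e+01,
       -5.25304978e-02,  3.83446924e-03,  1.25814563e-04]), 'tool_pos': array([ 0.21634798, -0.58588837,  0.26310406]), 'eef_rot': array([ 9.84390751e-01,  1.75995344e-01, -1.65690787e-04, -6.78530541e-04]), 'contact_force': array([0.26595553, 0.29291546, 0.36009345]), 'moment': array([ 0.01414023,  0.00544114, -0.04338474]), 'opening': 1.0006972534515073}
```

View pics/top0.png

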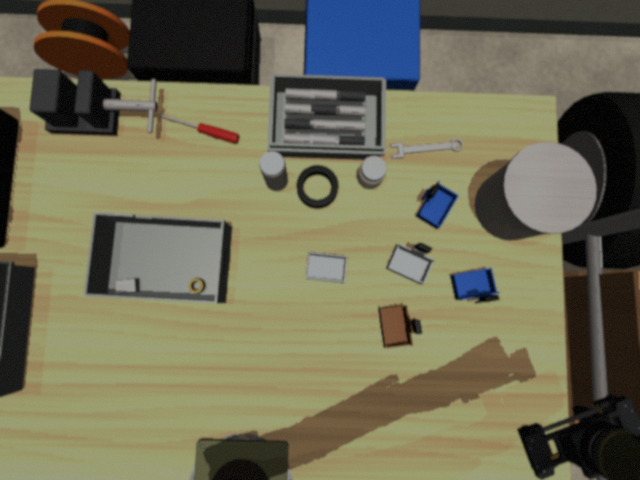

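View pics/side0.png

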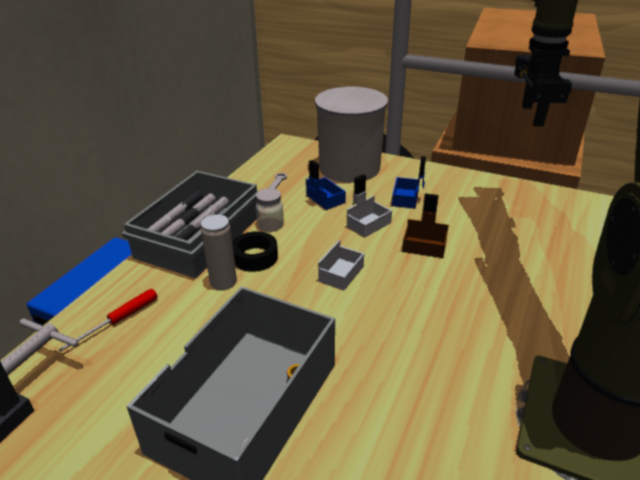

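View pics/wrist0.png

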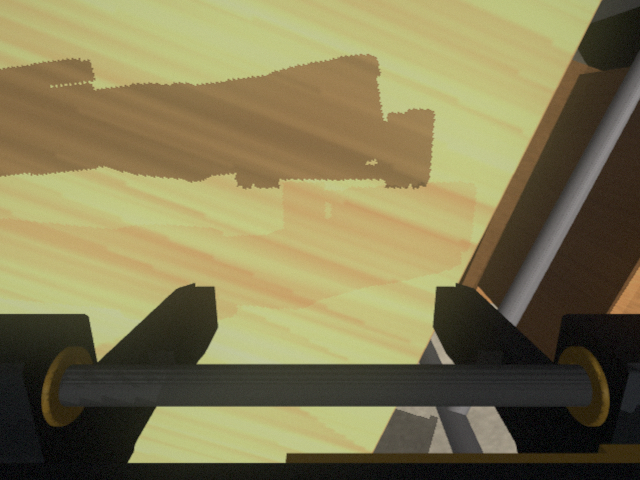

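```bash
python3 - <<'E'
from h import *
crop('top0',360,220,460,295,8,'c1'); crop('top0',80,205,240,310,5,'c2'); crop('side0',120,280,350,480,3,'c3'); crop('side0',300,140,460,260,5,'c4')
E
```

```text
(no output)
```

View pics/c1.png

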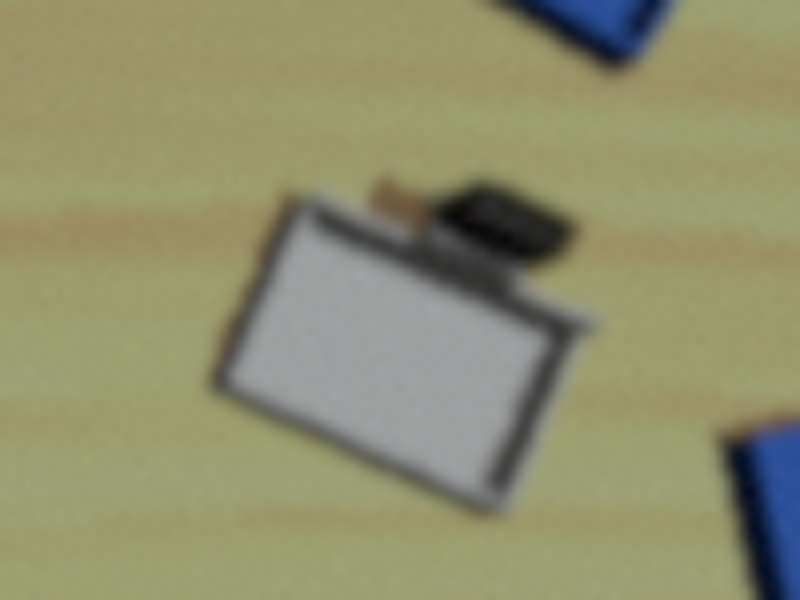

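View pics/c2.png

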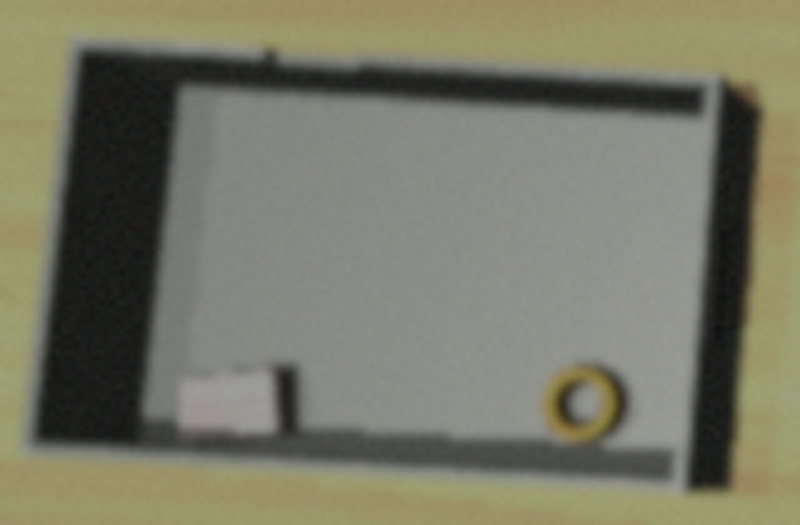

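View pics/c3.png

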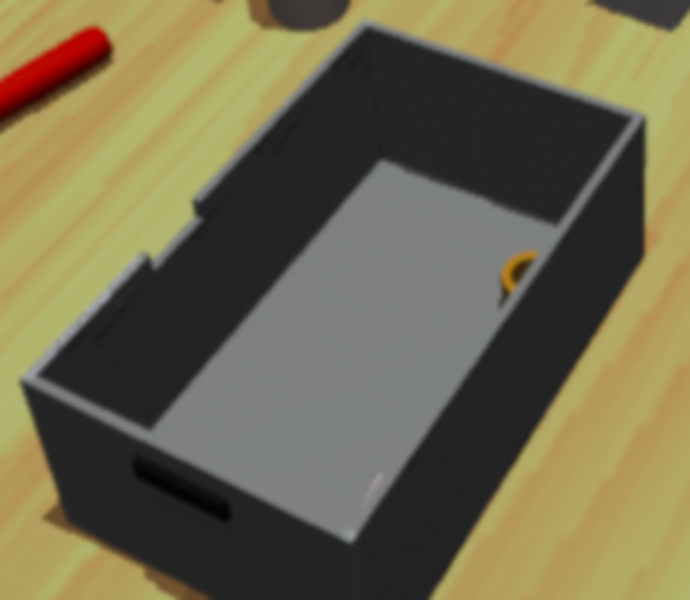

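View pics/c4.png

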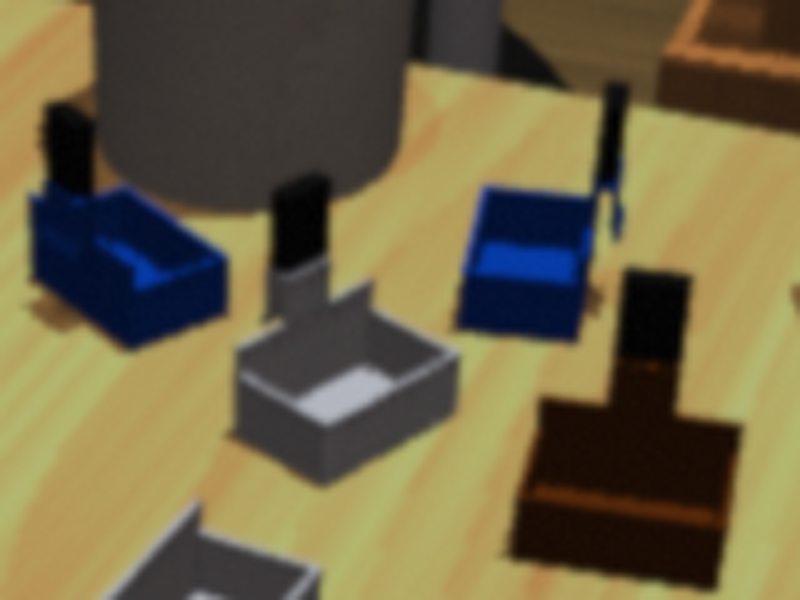

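```bash
python3 - <<'E'
from h import *
print('grip tri',tri(('top0',423.5,247.75),('side0',360,176.6)), w('top0',423.5,247.75), w('top0',423.5,247.75,.116))
# tray base corners
for u,v in((298,198),(592,325),(495,512),(218,383)):
    print('tray',w('top0',360+u/8,220+v/8,.04).round(4))
C=[(73,40),(722,78),(690,490),(25,448)]
S=[(25,378),(367,22),(645,118),(350,540)]
for (u,v),(a,b) in zip(C,S):
    a=a/3+120;b=b/3+280;u=80+u/5;v=205+v/5
    print('bin tri',tri(('top0',u,v),('side0',a,b)).round(4),'z.11',w('top0',u,v,.11).round(4),w('side0',a,b,.11).round(4),w('side0',a,b).round(4))
for a,b in((148,258),(197,205)): print('notch side',w('side0',a/3+120,b/3+280,.11).round(4))
for u,v in((270,55),(358,62)): print('notch top',w('top0',80+u/5,205+v/5,.11).round(4))
E
```

```text
grip tri [ 0.53920792 -0.38579057  0.11707547] [ 0.53795993 -0.3870054   0.11436363] [ 0.53777598 -0.38660624  0.116     ]
tray [ 0.5516 -0.3441  0.04  ]
tray [ 0.5171 -0.4295  0.04  ]
tray [ 0.4626 -0.4012  0.04  ]
tray [ 0.4974 -0.3213  0.04  ]
bin tri [0.5955 0.325  0.1074] z.11 [0.5933 0.3226 0.11  ] [0.5957 0.3269 0.11  ] [0.5943 0.3279 0.112 ]
bin tri [0.5874 0.0456 0.1049] z.11 [0.5851 0.0439 0.11  ] [0.5854 0.0508 0.11  ] [0.585  0.0514 0.1106]
bin tri [0.4098 0.05   0.1032] z.11 [0.4087 0.0482 0.11  ] [0.4083 0.0569 0.11  ] [ 0.4547 -0.0493 -0.0008]
bin tri [0.4199 0.3304 0.1049] z.11 [0.4189 0.3275 0.11  ] [0.4187 0.3333 0.11  ] [0.4184 0.3337 0.1107]
notch side [0.5893 0.2464 0.11  ]
notch side [0.5886 0.2079 0.11  ]
notch top [0.5893 0.2381 0.11  ]
notch top [0.5874 0.2003 0.11  ]
```

Call:
{"api": "servo_tool", "payload": {"deltas": [{"dx":0.6,"dy":-0.12,"az":-0.8},{"dx":1.3,"dy":-0.25,"az":-1.7},{"dx":2.0,"dy":-0.4,"az":-2.6},{"dx":2.7,"dy":-0.55,"az":-3.5},{"dx":3.4,"dy":-0.7,"az":-4.4},{"dx":4.1,"dy":-0.85,"az":-5.3},{"dx":4.8,"dy":-1.0,"az":-6.2},{"dx":5.5,"dy":-1.15,"az":-7.1},{"dx":6.18,"dy":-1.25,"az":-7.95},{"dx":6.18,"dy":-1.25,"az":-7.95}]}}

```text
schema error: expected keys dx, dy, dz, ax, ay, az, hand
```

```bash
python3 - <<'E'
from h import *
m,p,d=snap('wrist','w1'); print(m['pose'].round(3)); s=r.get_state(); print(s['clock'],s['tool_pos'],s['eef_rot'],s['q'])
E
```

```text
[[ 0.346  0.898  0.272  0.288]
 [-0.938  0.331  0.099 -0.56 ]
 [-0.001 -0.289  0.957  0.383]
 [ 0.     0.     0.     1.   ]]
0.2 [ 0.21642121 -0.58596942  0.2632214 ] [ 9.84387721e-01  1.76012788e-01 -1.33494003e-04 -5.42833750e-04] [ 1.2507753   0.68967753 -0.19455703  1.56589753  0.1573012   0.90252507
 -0.21511536]
```

View pics/w1.png

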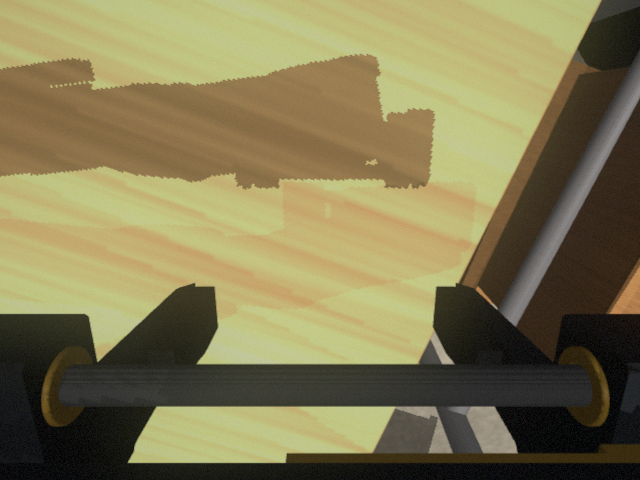

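The move was refused because it requires all seven keys in every row. Resending it in full.

Call:
{"api": "servo_tool", "payload": {"deltas": [{"dx":0.6,"dy":-0.12,"dz":0,"ax":0,"ay":0,"az":-0.8,"hand":88},{"dx":1.3,"dy":-0.25,"dz":0,"ax":0,"ay":0,"az":-1.7,"hand":80},{"dx":2.0,"dy":-0.4,"dz":0,"ax":0,"ay":0,"az":-2.6,"hand":70},{"dx":2.7,"dy":-0.55,"dz":0,"ax":0,"ay":0,"az":-3.5,"hand":60},{"dx":3.4,"dy":-0.7,"dz":0,"ax":0,"ay":0,"az":-4.4,"hand":60},{"dx":4.1,"dy":-0.85,"dz":0,"ax":0,"ay":0,"az":-5.3,"hand":60},{"dx":4.8,"dy":-1.0,"dz":0,"ax":0,"ay":0,"az":-6.2,"hand":60},{"dx":5.5,"dy":-1.15,"dz":0,"ax":0,"ay":0,"az":-7.1,"hand":60},{"dx":6.18,"dy":-1.25,"dz":0,"ax":0,"ay":0,"az":-7.95,"hand":60},{"dx":6.18,"dy":-1.25,"dz":0,"ax":0,"ay":0,"az":-7.95,"hand":60}]}}

```text
clock: 1.45
tool_pos: [0.542, -0.3835, 0.2635]
eef_rot: [0.827, 0.562, 0.002, -0.0]
contact_force: [0.4, -0.8, -0.0]
opening: 0.684
```

```bash
python3 - <<'E'
from h import *
m,p,d=snap('wrist','w1b'); print(m['pose'].round(3)); s=r.get_state(); print(s['clock'],s['tool_pos'],s['eef_rot'],s['q'],s['opening'])
E
```

```text
[[ 0.929  0.355  0.104  0.571]
 [-0.37   0.89   0.267 -0.314]
 [ 0.002 -0.286  0.958  0.384]
 [ 0.     0.     0.     1.   ]]
1.5 [ 0.53951883 -0.385951    0.26329253] [ 8.28447778e-01  5.60066114e-01  2.85173530e-04 -3.82061991e-04] [ 0.7519147   0.76173246 -0.39176952  1.43146812  0.31519443  1.01100262
 -0.09199643] 0.6790911290834615
```

View pics/w1b.png

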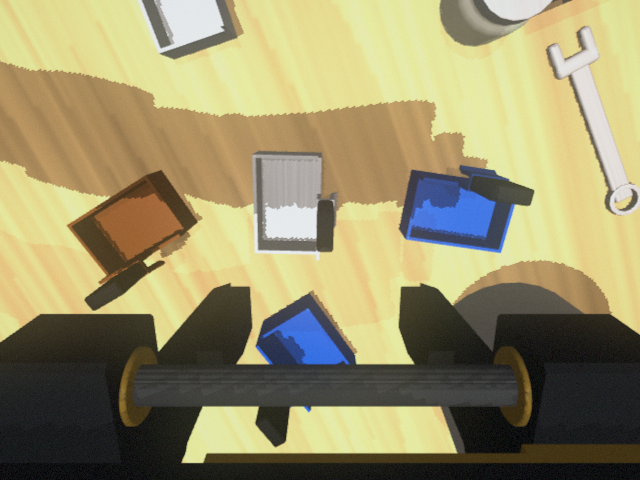

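```bash
python3 - <<'E'
from h import *
crop('w1b',235,140,365,265,6,'c5')
E
```

```text
(no output)
```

View pics/c5.png

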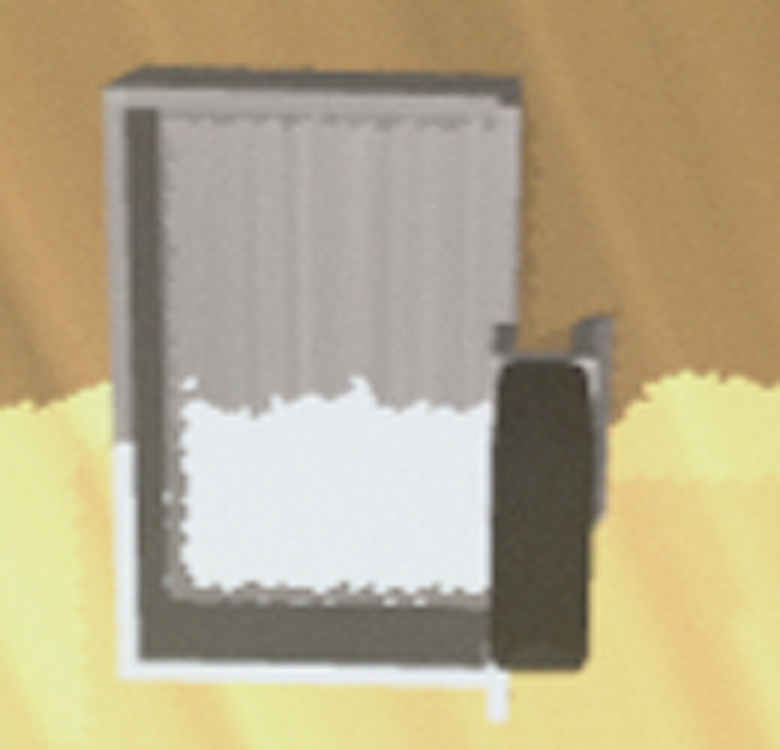

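```bash
python3 - <<'E'
from h import *
f=lambda u,v,z:w('w1b',235+u/6,140+v/6,z)
print('grip',f(540,533,.116),f(540,533,None), tri(('w1b',235+540/6,140+533/6),('side0',360,176.6)),tri(('w1b',235+540/6,140+533/6),('top0',423.5,247.75)))
a,b,c=f(105,90,.035),f(120,680,.035),f(520,105,.035); print(a,b,c)
y=a-b; print('yaw from y',np.degrees(np.arctan2(-y[0],y[1])),np.linalg.norm(y)); x=c-a; print(np.degrees(np.arctan2(x[1],x[0])))
a,b=f(495,365,.116),f(492,655,.116); y=a-b; print('grip edge yaw',np.degrees(np.arctan2(-y[0],y[1])),np.linalg.norm(y))
a,b=f(585,365,.116),f(588,655,.116); y=a-b; print('grip edge yaw',np.degrees(np.arctan2(-y[0],y[1])))
d=np.load('pics/w1b.npz')['d']
for v in range(195,256,5): print(v, np.round([d[v,322],d[v,325],d[v,328]],4), f(540,(v-140)*6,None).round(4))
from scipy.spatial.transform import Rotation as R
s=r.get_state(); M=R.from_quat(s['eef_rot']).as_matrix(); print('tool y deg',np.degrees(np.arctan2(M[1,1],M[0,1])),s['tool_pos'])
t=f(540,533,.116)-s['tool_pos']; print('delta tool units',M.T@t/.06)
E
```

```text
grip [ 0.54310384 -0.38502597  0.116     ] [ 0.54289931 -0.385552    0.11401299] [ 0.54209248 -0.38552025  0.11638431] [ 0.54054573 -0.39222425  0.09080931]
[ 0.50125615 -0.32211458  0.035     ] [ 0.46601893 -0.40439604  0.035     ] [ 0.55569972 -0.34606455  0.035     ]
yaw from y -23.183136671414687 0.0895092172375744
-23.744902950704855
grip edge yaw -22.577676754338082 0.0348027723013946
grip edge yaw -20.798218809717454
195 [0.3888 0.389  0.39  ] [ 5.438e-01 -3.839e-01  1.000e-04]
200 [0.3123 0.3127 0.3128] [ 0.5477 -0.3737  0.0765]
205 [0.2961 0.2957 0.2948] [ 0.5476 -0.3737  0.0943]
210 [0.2797 0.2796 0.2807] [ 0.5477 -0.3736  0.1111]
215 [0.2765 0.2766 0.2764] [ 0.5467 -0.376   0.115 ]
220 [0.2772 0.2773 0.277 ] [ 0.5454 -0.3793  0.1153]
225 [0.2776 0.2784 0.2776] [ 0.5441 -0.3826  0.1152]
230 [0.2789 0.2795 0.2816] [ 0.5427 -0.386   0.1152]
235 [0.2803 0.2808 0.2805] [ 0.5413 -0.3895  0.1149]
240 [0.2806 0.2811 0.2821] [ 0.54   -0.3927  0.1156]
245 [0.2826 0.282  0.2825] [ 0.5387 -0.3961  0.1158]
250 [0.2833 0.2847 0.2848] [ 0.5371 -0.4     0.1143]
255 [0.4089 0.4067 0.4079] [ 5.210e-01 -4.414e-01  2.000e-04]
tool y deg -21.879242917581532 [ 0.53951883 -0.385951    0.26329253]
delta tool units [0.03436221 0.05047117 2.45489172]
```

Call:
{"api": "servo_tool", "payload": {"deltas": [{"dx":0,"dy":0.045,"dz":0.4,"ax":0,"ay":0,"az":0.13,"hand":60},{"dx":0,"dy":0.045,"dz":0.9,"ax":0,"ay":0,"az":0.13,"hand":60},{"dx":0,"dy":0.045,"dz":1.4,"ax":0,"ay":0,"az":0.13,"hand":60},{"dx":0,"dy":0.045,"dz":1.9,"ax":0,"ay":0,"az":0.13,"hand":60},{"dx":0,"dy":0.045,"dz":2.3,"ax":0,"ay":0,"az":0.13,"hand":60},{"dx":0,"dy":0.045,"dz":2.5,"ax":0,"ay":0,"az":0.13,"hand":60},{"dx":0,"dy":0.045,"dz":2.59,"ax":0,"ay":0,"az":0.13,"hand":40},{"dx":0,"dy":0.045,"dz":2.59,"ax":0,"ay":0,"az":0.13,"hand":30}]}}

```text
clock: 2.5
tool_pos: [0.5409, -0.389, 0.1088]
eef_rot: [0.833, 0.553, 0.0, 0.0]
contact_force: [0.4, -0.4, -0.1]
opening: 0.478
```

```bash
python3 - <<'E'
from h import *
m,p,d=snap('wrist','w2'); s=r.get_state(); print(s['clock'],s['tool_pos'],s['opening'],s['contact_force'])
E
```

```text
2.55 [ 0.54120821 -0.38891022  0.10913348] 0.4331079973100764 [ 1.0700248   0.40618033 -0.45676169]
```

View pics/w2.png

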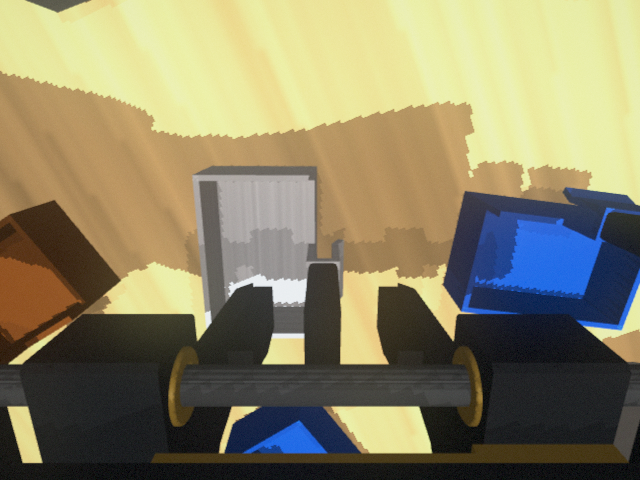

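Call:
{"api": "servo_tool", "payload": {"newtons": 30, "deltas": [{"dx":0,"dy":0,"dz":0,"ax":0,"ay":0,"az":0,"hand":20},{"dx":0,"dy":0,"dz":0,"ax":0,"ay":0,"az":0,"hand":12},{"dx":0,"dy":0,"dz":0,"ax":0,"ay":0,"az":0,"hand":6},{"dx":0,"dy":0,"dz":0,"ax":0,"ay":0,"az":0,"hand":6},{"dx":0,"dy":0,"dz":0,"ax":0,"ay":0,"az":0,"hand":6},{"dx":0,"dy":0,"dz":0,"ax":0,"ay":0,"az":0,"hand":6}]}}

```text
clock: 3.3
tool_pos: [0.541, -0.3885, 0.1087]
eef_rot: [0.833, 0.553, 0.0, 0.0]
contact_force: [-1.1, 0.9, 5.2]
opening: 0.128
```

Call:
{"api": "servo_tool", "payload": {"deltas": [{"dx":0,"dy":0,"dz":-0.1,"ax":0,"ay":0,"az":0,"hand":6},{"dx":0,"dy":0,"dz":-0.3,"ax":0,"ay":0,"az":0,"hand":6},{"dx":0,"dy":0,"dz":-0.7,"ax":0,"ay":0,"az":0,"hand":6},{"dx":0,"dy":0,"dz":-1.2,"ax":0,"ay":0,"az":0,"hand":6},{"dx":0,"dy":0,"dz":-1.7,"ax":0,"ay":0,"az":0,"hand":6},{"dx":0,"dy":0,"dz":-2.2,"ax":0,"ay":0,"az":0,"hand":6},{"dx":0,"dy":0,"dz":-2.6,"ax":0,"ay":0,"az":0,"hand":6},{"dx":0,"dy":0,"dz":-2.9,"ax":0,"ay":0,"az":0,"hand":6},{"dx":0,"dy":0,"dz":-3.0,"ax":0,"ay":0,"az":0,"hand":6},{"dx":0,"dy":0,"dz":-3.0,"ax":0,"ay":0,"az":0,"hand":6}]}}

```text
clock: 4.55
tool_pos: [0.5409, -0.3884, 0.2884]
eef_rot: [0.833, 0.553, 0.0, 0.0]
contact_force: [-0.8, -0.2, -1.9]
opening: 0.134
```

```bash
python3 - <<'E'
from h import *
m,p,d=snap('wrist','w3'); snap('side','s3'); s=r.get_state(); print(s['clock'],s['tool_pos'],s['opening'],s['contact_force'],s['moment'])
E
```

```text
4.65 [ 0.54039139 -0.38829968  0.28742822] 0.1345485351630288 [-0.08256847  1.0074246  -2.17758752] [-0.04329797 -0.12923279 -0.01020395]
```

View pics/w3.png

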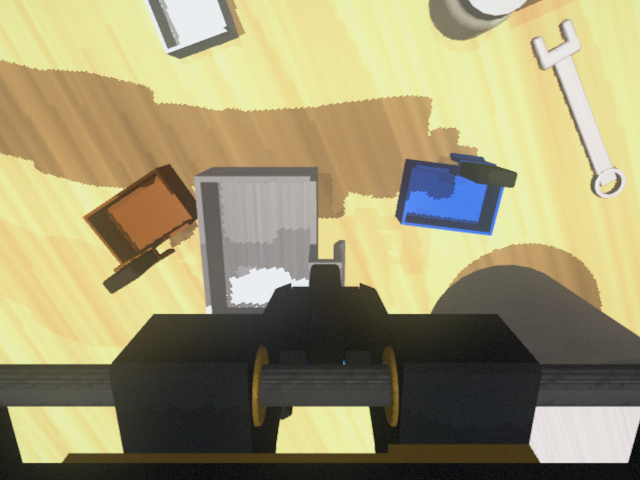

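View pics/s3.png

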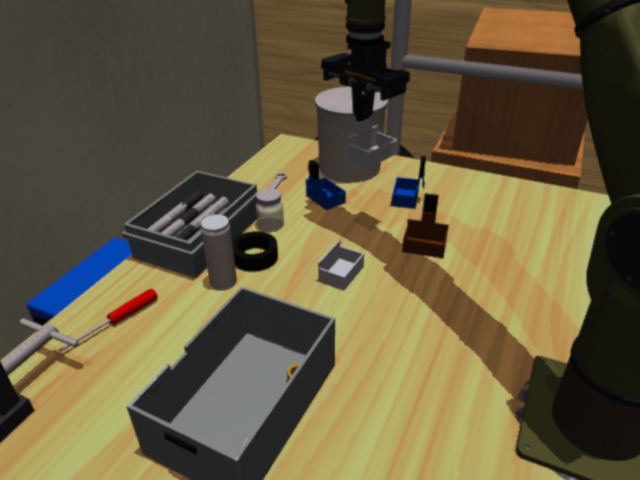

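Call:
{"api": "servo_tool", "payload": {"deltas": [{"dx":0.25,"dy":-0.08,"dz":0,"ax":0,"ay":0,"az":0,"hand":6},{"dx":0.8,"dy":-0.26,"dz":0,"ax":0,"ay":0,"az":0,"hand":6},{"dx":1.5,"dy":-0.5,"dz":0,"ax":0,"ay":0,"az":-0.2,"hand":6},{"dx":2.3,"dy":-0.75,"dz":0,"ax":0,"ay":0,"az":-0.5,"hand":6},{"dx":3.1,"dy":-1.0,"dz":0,"ax":0,"ay":0,"az":-0.9,"hand":6},{"dx":3.9,"dy":-1.25,"dz":0,"ax":0,"ay":0,"az":-1.3,"hand":6},{"dx":4.7,"dy":-1.5,"dz":0,"ax":0,"ay":0,"az":-1.7,"hand":6},{"dx":5.5,"dy":-1.8,"dz":0,"ax":0,"ay":0,"az":-2.1,"hand":6},{"dx":6.3,"dy":-2.05,"dz":0,"ax":0,"ay":0,"az":-2.5,"hand":6},{"dx":7.0,"dy":-2.3,"dz":0,"ax":0,"ay":0,"az":-2.9,"hand":6}]}}

```text
clock: 5.9
tool_pos: [0.5756, 0.0556, 0.2881]
eef_rot: [0.738, 0.674, 0.0, -0.001]
contact_force: [0.1, 0.0, -1.6]
opening: 0.13
```

```bash
cat >> h.py <<'E'
from scipy.spatial.transform import Rotation as R
def st():
    s=r.get_state(); M=R.from_quat(s['eef_rot']).as_matrix(); print(round(s['clock'],2),s['tool_pos'].round(4),'yaw',np.degrees(np.arctan2(M[1,1],M[0,1])).round(2),'zax',M[:,2].round(4),'op',round(s['opening']*88,1),'F',s['contact_force'].round(2),'M',s['moment'].round(2)); return s,M
def go(x,y,z,yaw=None):
    s,M=st(); d=np.array([x,y,z])-s['tool_pos']; print('d',(M.T@d/.06).round(3), 'az',None if yaw is None else -(yaw-np.degrees(np.arctan2(M[1,1],M[0,1])))/6)
E
python3 -c "
from h import *
go(.585,.175,.29,-1.7)"
```

```text
5.9 [0.5756 0.0556 0.2881] yaw -5.2 zax [-6.e-04  9.e-04 -1.e+00] op 11.4 F [ 0.13  0.03 -1.63] M [-0.06 -0.17  0.03]
d [ 1.997 -0.025 -0.029] az -0.5828345947167569
```

Call:
{"api": "servo_tool", "payload": {"deltas": [{"dx":0.6,"dy":0,"dz":0,"ax":0,"ay":0,"az":-0.2,"hand":6},{"dx":1.1,"dy":-0.02,"dz":0,"ax":0,"ay":0,"az":-0.4,"hand":6},{"dx":1.5,"dy":-0.02,"dz":0,"ax":0,"ay":0,"az":-0.55,"hand":6},{"dx":1.7,"dy":-0.02,"dz":0,"ax":0,"ay":0,"az":-0.55,"hand":6},{"dx":1.8,"dy":-0.02,"dz":0,"ax":0,"ay":0,"az":-0.55,"hand":6},{"dx":1.8,"dy":-0.02,"dz":0,"ax":0,"ay":0,"az":-0.55,"hand":6},{"dx":1.8,"dy":-0.02,"dz":0,"ax":0,"ay":0,"az":-0.55,"hand":6}]}}

```text
clock: 6.78
tool_pos: [0.5856, 0.1585, 0.2882]
eef_rot: [0.721, 0.693, -0.0, 0.0]
contact_force: [-0.6, 0.7, -2.8]
opening: 0.137
```

```bash
python3 - <<'E'
from h import *
st();snap('wrist','w4');snap('top','t4');snap('side','s4');st()
E
```

```text
6.78 [0.5856 0.1585 0.2882] yaw -2.2 zax [-2.0e-04 -1.1e-03 -1.0e+00] op 12.1 F [-0.58  0.7  -2.77] M [ 0.   -0.15 -0.03]
6.92 [0.5856 0.1589 0.2883] yaw -2.18 zax [ 0.e+00 -6.e-04 -1.e+00] op 11.6 F [ 0.58  0.26 -2.2 ] M [ 0.01 -0.13  0.05]
```

View pics/w4.png

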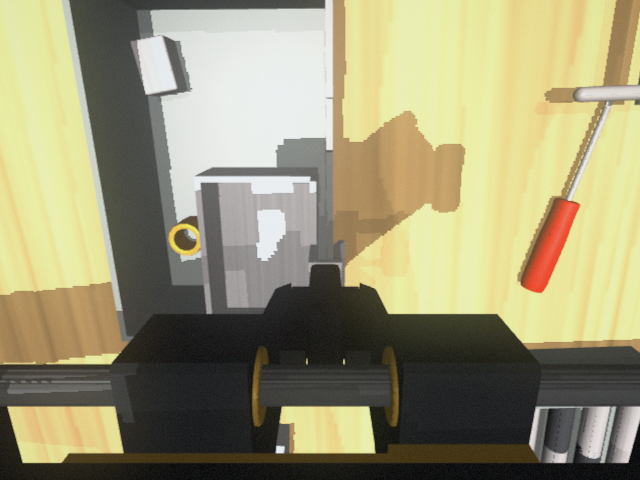

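View pics/s4.png

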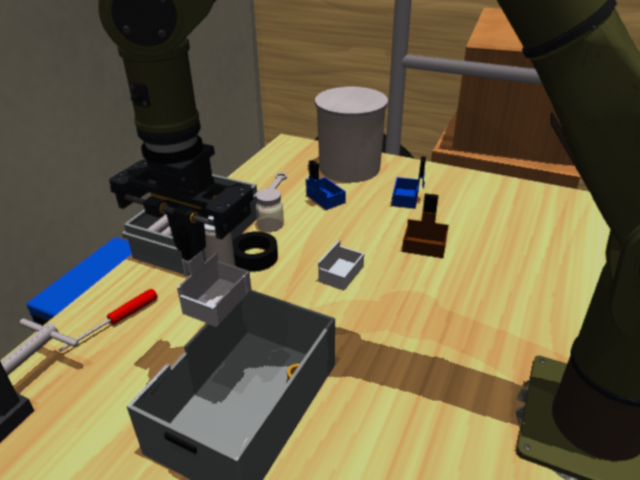

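```bash
python3 - <<'E'
from h import *
crop('w4',280,0,380,150,5,'c6'); crop('w4',280,150,380,300,5,'c7')
E
```

```text
(no output)
```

View pics/c6.png

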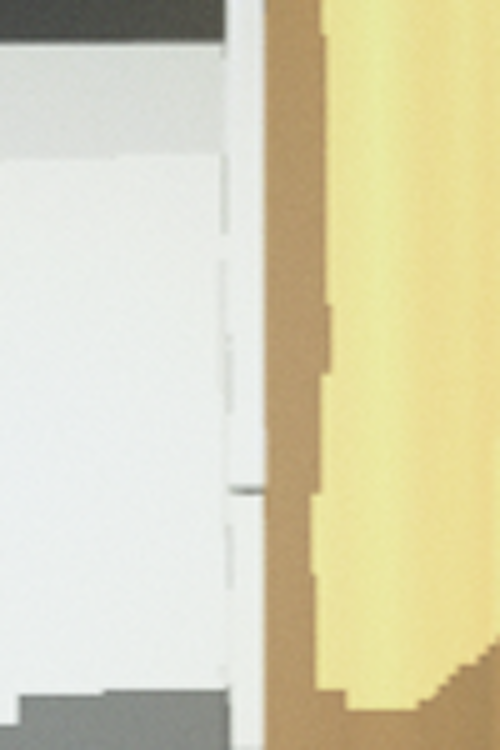

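View pics/c7.png

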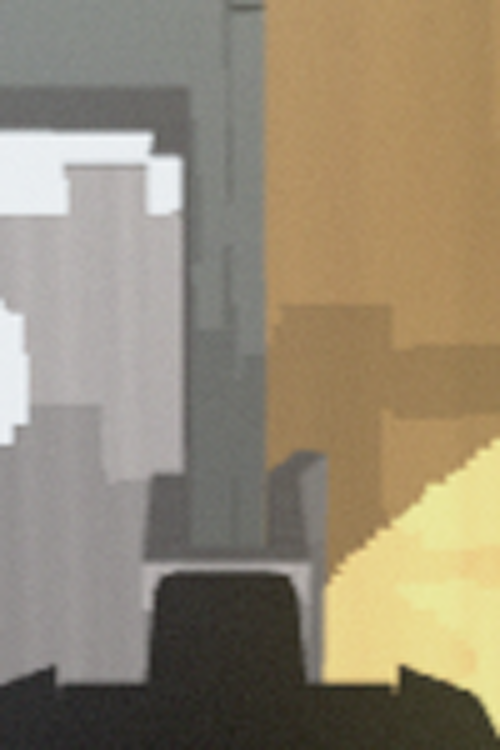

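```bash
python3 - <<'E'
from h import *
f=lambda u,v,z:w('w4',280+u/5,v/5,z)
P=np.load('pics/w4.npz')['pose'];print(P.round(3))
for v in(0,250,480,750+300): print('rim in/out',f(228+(2 if v>400 else 0),v,.11).round(4),f(265.5,v,.11).round(4))
print('notch far',f(247,488,.11),'near',f(247,755,.11), 'depths', f(247,300,None), f(247,600,None))
print('lip top edge L/R at end z .2535',f(143,750+563,.2535),f(312,750+563,.2535))
print('grip blk top end',f(160,750+572,.2535),f(300,750+572,.2535), f(165,750+575,None),f(290,750+575,None),f(310,750+575,None),f(150,750+565,None))
E
```

```text
[[ 0.999  0.038  0.011  0.59 ]
 [-0.039  0.956  0.291  0.234]
 [ 0.001 -0.291  0.957  0.408]
 [ 0.     0.     0.     1.   ]]
rim in/out [0.5933 0.3048 0.11  ] [0.5983 0.3046 0.11  ]
rim in/out [0.5921 0.2745 0.11  ] [0.5973 0.2743 0.11  ]
rim in/out [0.5913 0.2448 0.11  ] [0.5963 0.2446 0.11  ]
rim in/out [0.5881 0.1623 0.11  ] [0.5935 0.1621 0.11  ]
notch far [0.59362928 0.24362985 0.11      ] near [0.59229877 0.20657919 0.11      ] depths [0.59453721 0.26833744 0.10814619] [0.59321606 0.22820648 0.09738563]
lip top edge L/R at end z .2535 [0.58094535 0.17459361 0.2535    ] [0.59490894 0.17404418 0.2535    ]
grip blk top end [0.58231126 0.17374313 0.2535    ] [0.59389497 0.17328731 0.2535    ] [0.58276105 0.17386717 0.25454416] [0.59309395 0.17238747 0.25179665] [0.59555541 0.1623161  0.22625792] [0.58143024 0.17379998 0.2519469 ]
```

Call:
{"api": "servo_tool", "payload": {"deltas": [{"dx":0.1,"dy":0.01,"dz":0.1,"ax":0,"ay":0,"az":0,"hand":6},{"dx":0.22,"dy":0.01,"dz":0.4,"ax":0,"ay":0,"az":0,"hand":6},{"dx":0.22,"dy":0.01,"dz":0.7,"ax":0,"ay":0,"az":0,"hand":6},{"dx":0.22,"dy":0.01,"dz":1.0,"ax":0,"ay":0,"az":0,"hand":6},{"dx":0.22,"dy":0.01,"dz":1.25,"ax":0,"ay":0,"az":0,"hand":6},{"dx":0.22,"dy":0.01,"dz":1.45,"ax":0,"ay":0,"az":0,"hand":6},{"dx":0.22,"dy":0.01,"dz":1.57,"ax":0,"ay":0,"az":0,"hand":6},{"dx":0.22,"dy":0.01,"dz":1.64,"ax":0,"ay":0,"az":0,"hand":6},{"dx":0.22,"dy":0.01,"dz":1.64,"ax":0,"ay":0,"az":0,"hand":6}]}}

```text
clock: 8.05
tool_pos: [0.5867, 0.173, 0.1899]
eef_rot: [0.72, 0.694, 0.0, 0.0]
contact_force: [-0.2, -0.3, -0.4]
opening: 0.133
```

```bash
python3 - <<'E'
from h import *
st();snap('wrist','w5');snap('side','s5');st()
crop('w5',270,0,390,150,5,'c8'); crop('w5',270,150,390,300,5,'c9');crop('s5',120,200,300,380,4,'c10')
E
```

```text
8.05 [0.5867 0.173  0.1899] yaw -2.11 zax [ 2.e-04  0.e+00 -1.e+00] op 11.7 F [-0.24 -0.29 -0.45] M [ 0.02 -0.11  0.04]
8.15 [0.5869 0.1731 0.1904] yaw -2.11 zax [ 9.e-04  3.e-04 -1.e+00] op 11.7 F [ 0.39  0.49 -2.15] M [-0.01 -0.18 -0.02]
```

View pics/c8.png

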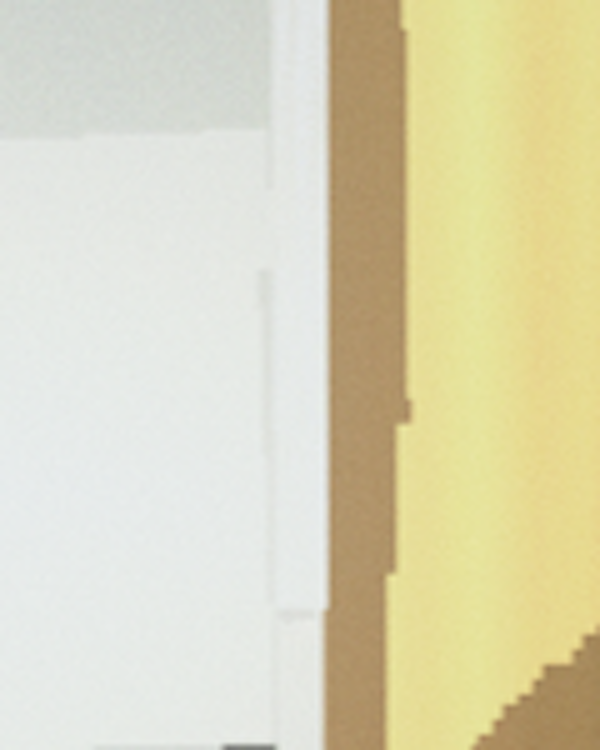

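View pics/c9.png

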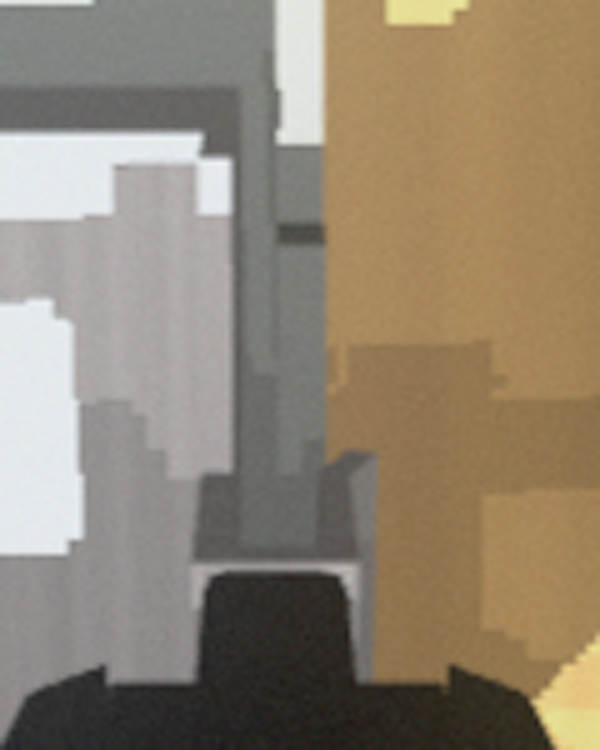

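View pics/c10.png

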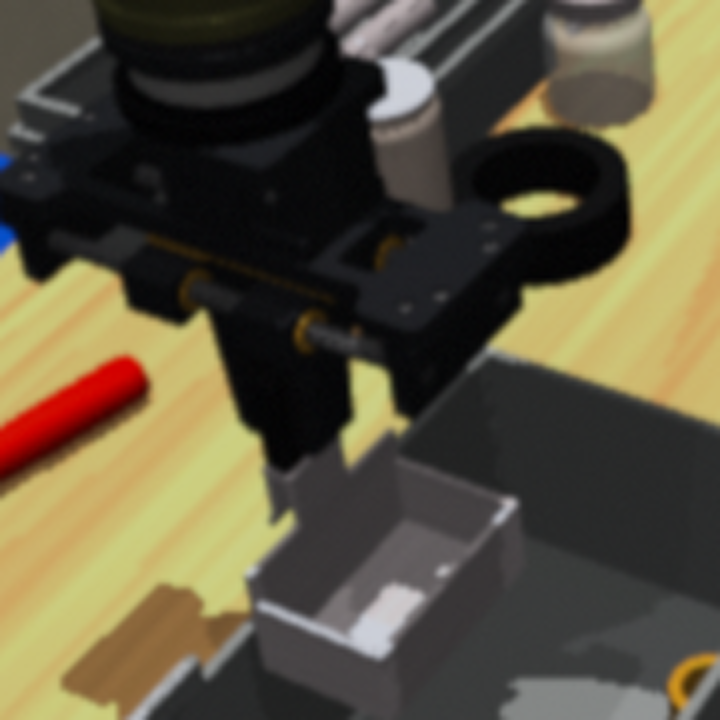

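```bash
python3 - <<'E'
from h import *
f=lambda u,v,z:w('w5',270+u/5,v/5,z)
for v in(0,300,580,750+100,750+300,750+450): print('rim',f(274,v,.11).round(4),f(327 if v<700 else 325.5,v,.11).round(4), f(300,v,None).round(4))
print('notch far',f(300,612,.11),'near',f(300,750+225,.11))
print('plate top, at y ends',f(238,750+200,.1314),f(238,750+450,.1314), f(225,750+190,None))
print('lip end',f(192,750+563,.1554),f(358,750+563,.1554))
print('lip end bottom slot',f(318,750+550,.1514),f(240,750+550,.1514))
print('leg foot',f(323,750+470,.1244),f(373,750+457,.1244), f(363,750+475,None))
E
```

```text
rim [0.5928 0.296  0.11  ] [0.5975 0.2958 0.11  ] [0.5951 0.2965 0.1075]
rim [0.5918 0.2714 0.11  ] [0.5967 0.2713 0.11  ] [0.5943 0.2716 0.1083]
rim [0.5909 0.2467 0.11  ] [0.596  0.2465 0.11  ] [0.5934 0.2466 0.1083]
rim [0.5899 0.2209 0.11  ] [0.5951 0.2207 0.11  ] [0.5926 0.2191 0.0977]
rim [0.5892 0.2004 0.11  ] [0.5944 0.2002 0.11  ] [0.5918 0.2    0.1088]
rim [0.5885 0.1843 0.11  ] [0.594  0.1841 0.11  ] [0.5913 0.1839 0.1092]
notch far [0.59329145 0.24361104 0.11      ] near [0.59208979 0.20812276 0.11      ]
plate top, at y ends [0.5864377  0.21488867 0.1314    ] [0.58542238 0.19120428 0.1314    ] [0.58526276 0.21560117 0.13004964]
lip end [0.58193593 0.18918807 0.1554    ] [0.59564006 0.18866953 0.1554    ]
lip end bottom slot [0.59241258 0.18843706 0.1514    ] [0.58581998 0.18868647 0.1514    ]
leg foot [0.5934258  0.18661531 0.1244    ] [0.59834207 0.18776579 0.1244    ] [0.59726012 0.18653938 0.12615568]
```

Call:
{"api": "servo_tool", "payload": {"deltas": [{"dx":0,"dy":0.037,"dz":0,"ax":0,"ay":0,"az":0,"hand":6},{"dx":0,"dy":0.037,"dz":0,"ax":0,"ay":0,"az":0,"hand":6},{"dx":0,"dy":0.037,"dz":0.1,"ax":0,"ay":0,"az":0,"hand":6},{"dx":0,"dy":0.037,"dz":0.2,"ax":0,"ay":0,"az":0,"hand":6},{"dx":0,"dy":0.037,"dz":0.3,"ax":0,"ay":0,"az":0,"hand":6},{"dx":0,"dy":0.037,"dz":0.3,"ax":0,"ay":0,"az":0,"hand":6}]}}

```text
clock: 8.9
tool_pos: [0.5883, 0.1727, 0.1711]
eef_rot: [0.72, 0.694, -0.001, -0.0]
contact_force: [0.2, 0.5, -1.8]
opening: 0.133
```

```bash
python3 - <<'E'
from h import *
st();snap('wrist','w6');st()
crop('w6',270,150,390,300,5,'c11')
E
```

```text
8.9 [0.5883 0.1727 0.1711] yaw -2.1 zax [-1.4e-03 -6.0e-04 -1.0e+00] op 11.7 F [ 0.19  0.5  -1.79] M [-0.02 -0.15  0.01]
8.95 [0.5886 0.1729 0.1715] yaw -2.1 zax [-7.e-04 -2.e-04 -1.e+00] op 11.9 F [ 0.81  0.9  -3.01] M [-0.03 -0.16  0.03]
```

View pics/c11.png

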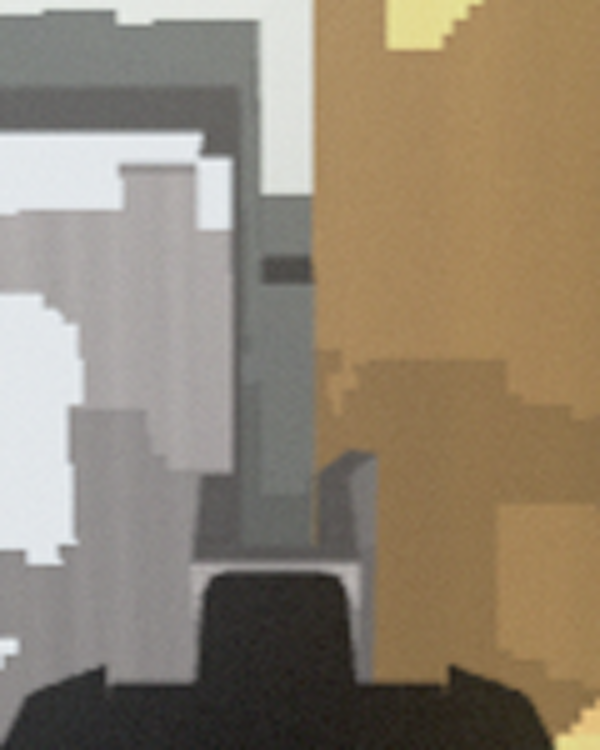

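```bash
python3 - <<'E'
from h import *
f=lambda u,v,z:w('w6',270+u/5,150+v/5,z)
t=.1712
z0=t-.1088
for v in (200,350,480): print('rim',f(260,v,.11).round(4),f(314.5,v,.11).round(4),f(290,v,None).round(4))
print('plate',f(238,200,z0+.05),f(238,450,z0+.05))
print('lip end top',f(192,563,z0+.074),f(358,563,z0+.074))
print('slot',f(241,555,z0+.07),f(318,555,z0+.07))
print('foot',f(323,470,z0+.043),f(374,457,z0+.043))
E
```

```text
rim [0.59  0.214 0.11 ] [0.595  0.2138 0.11  ] [0.5927 0.2117 0.0981]
rim [0.5894 0.1998 0.11  ] [0.5945 0.1996 0.11  ] [0.5922 0.1994 0.1091]
rim [0.5889 0.187  0.11  ] [0.5941 0.1868 0.11  ] [0.5918 0.1868 0.1097]
plate [0.58801359 0.21452446 0.1124    ] [0.58700144 0.19081659 0.1124    ]
lip end top [0.58354895 0.18880321 0.1364    ] [0.59726659 0.18829496 0.1364    ]
slot [0.58749658 0.18784864 0.1324    ] [0.59401595 0.18760707 0.1324    ]
foot [0.5950012  0.18622589 0.1054    ] [0.60001826 0.18737734 0.1054    ]
```

Call:
{"api": "servo_tool", "payload": {"deltas": [{"dx":0,"dy":0.015,"dz":0,"ax":0,"ay":0,"az":0,"hand":6},{"dx":0,"dy":0.015,"dz":0.07,"ax":0,"ay":0,"az":0,"hand":6},{"dx":0,"dy":0.015,"dz":0.14,"ax":0,"ay":0,"az":0,"hand":6},{"dx":0,"dy":0.015,"dz":0.21,"ax":0,"ay":0,"az":0,"hand":6},{"dx":0,"dy":0.015,"dz":0.28,"ax":0,"ay":0,"az":0,"hand":6},{"dx":0,"dy":0.015,"dz":0.28,"ax":0,"ay":0,"az":0,"hand":6}]}}

```text
clock: 9.7
tool_pos: [0.5894, 0.1727, 0.1546]
eef_rot: [0.72, 0.694, -0.0, -0.0]
contact_force: [0.6, -0.9, -2.3]
opening: 0.135
```

```bash
python3 - <<'E'
from h import *
st();snap('wrist','w7');snap('side','s7');st()
crop('w7',270,150,390,300,5,'c12');crop('s7',100,240,280,400,4,'c13')
E
```

```text
9.7 [0.5894 0.1727 0.1546] yaw -2.1 zax [-7.e-04 -4.e-04 -1.e+00] op 11.9 F [ 0.63 -0.86 -2.31] M [-0.07 -0.09 -0.02]
9.8 [0.5897 0.1729 0.1551] yaw -2.11 zax [-0. -0. -1.] op 11.8 F [-0.36  1.1  -1.46] M [-0.07 -0.13 -0.04]
```

View pics/c12.png

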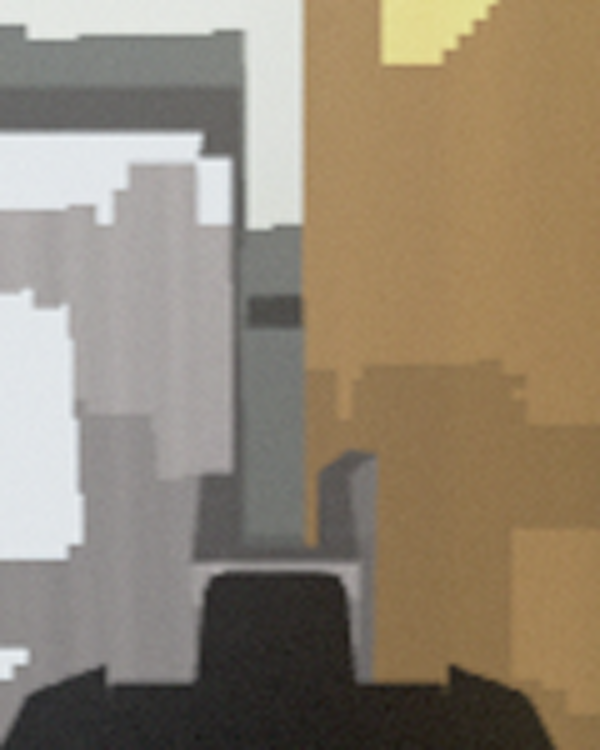

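View pics/c13.png

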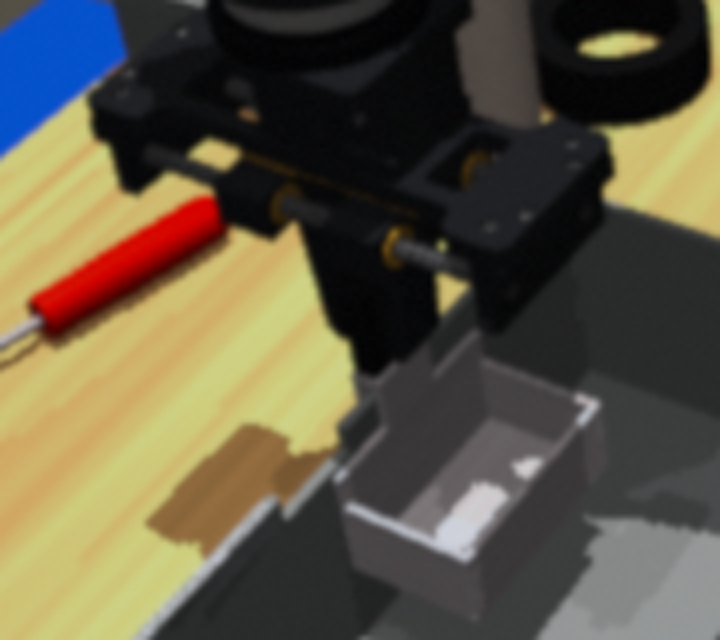

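Call:
{"api": "servo_tool", "payload": {"deltas": [{"dx":0,"dy":-0.008,"dz":0.03,"ax":0,"ay":0,"az":0,"hand":6},{"dx":0,"dy":-0.008,"dz":0.06,"ax":0,"ay":0,"az":0,"hand":6},{"dx":0,"dy":-0.008,"dz":0.075,"ax":0,"ay":0,"az":0,"hand":6},{"dx":0,"dy":-0.008,"dz":0.075,"ax":0,"ay":0,"az":0,"hand":6}]}}

```text
clock: 10.3
tool_pos: [0.5892, 0.1729, 0.1505]
eef_rot: [0.72, 0.694, -0.0, 0.0]
contact_force: [0.2, -0.7, -2.2]
opening: 0.136
```

Call:
{"api": "servo_tool", "payload": {"deltas": [{"dx":0,"dy":0,"dz":0.01,"ax":0,"ay":0,"az":0,"hand":6},{"dx":0,"dy":0,"dz":0.02,"ax":0,"ay":0,"az":0,"hand":6},{"dx":0,"dy":0,"dz":0.02,"ax":0,"ay":0,"az":0,"hand":6}]}}

```text
clock: 10.68
tool_pos: [0.5892, 0.1729, 0.1494]
eef_rot: [0.72, 0.694, -0.0, 0.0]
contact_force: [-0.6, 0.3, -1.3]
opening: 0.131
```

Call:
{"api": "servo_tool", "payload": {"deltas": [{"dx":0,"dy":0,"dz":0.01,"ax":0,"ay":0,"az":0,"hand":6},{"dx":0,"dy":0,"dz":0.01,"ax":0,"ay":0,"az":0,"hand":6}]}}

```text
clock: 10.92
tool_pos: [0.5893, 0.1729, 0.1488]
eef_rot: [0.72, 0.694, 0.0, 0.0]
contact_force: [0.6, 0.4, -2.0]
opening: 0.133
```

Call:
{"api": "servo_tool", "payload": {"deltas": [{"dx":0,"dy":0,"dz":0.01,"ax":0,"ay":0,"az":0,"hand":6},{"dx":0,"dy":0,"dz":0.01,"ax":0,"ay":0,"az":0,"hand":6}]}}

```text
clock: 11.18
tool_pos: [0.5893, 0.1729, 0.1487]
eef_rot: [0.72, 0.694, 0.0, 0.0]
contact_force: [-1.2, -0.4, 3.8]
opening: 0.134
```

Call:
{"api": "servo_tool", "payload": {"deltas": [{"dx":0,"dy":0,"dz":0.01,"ax":0,"ay":0,"az":0,"hand":6},{"dx":0,"dy":0,"dz":0.01,"ax":0,"ay":0,"az":0,"hand":6}]}}

```text
clock: 11.42
tool_pos: [0.5893, 0.1729, 0.1487]
eef_rot: [0.72, 0.694, 0.0, 0.0]
contact_force: [-3.3, -1.2, 8.5]
opening: 0.136
```

Call:
{"api": "servo_tool", "payload": {"deltas": [{"dx":0,"dy":0,"dz":-0.01,"ax":0,"ay":0,"az":0,"hand":6},{"dx":0.03,"dy":0,"dz":-0.01,"ax":0,"ay":0,"az":0,"hand":6},{"dx":0.08,"dy":0,"dz":-0.01,"ax":0,"ay":0,"az":0,"hand":6},{"dx":0.13,"dy":0,"dz":-0.01,"ax":0,"ay":0,"az":0,"hand":6},{"dx":0.18,"dy":0,"dz":-0.01,"ax":0,"ay":0,"az":0,"hand":6},{"dx":0.18,"dy":0,"dz":-0.01,"ax":0,"ay":0,"az":0,"hand":6}]}}

```text
clock: 12.18
tool_pos: [0.5907, 0.1823, 0.1487]
eef_rot: [0.72, 0.694, -0.0, 0.001]
contact_force: [-1.1, -3.5, 5.7]
opening: 0.134
```

Call:
{"api": "servo_tool", "payload": {"deltas": [{"dx":0.05,"dy":0,"dz":-0.004,"ax":0,"ay":0,"az":0,"hand":6},{"dx":0.1,"dy":0,"dz":-0.004,"ax":0,"ay":0,"az":0,"hand":6},{"dx":0.15,"dy":0,"dz":-0.004,"ax":0,"ay":0,"az":0,"hand":6},{"dx":0.2,"dy":0,"dz":-0.004,"ax":0,"ay":0,"az":0,"hand":6},{"dx":0.2,"dy":0,"dz":-0.004,"ax":0,"ay":0,"az":0,"hand":6}]}}

```text
clock: 12.8
tool_pos: [0.5906, 0.1956, 0.1487]
eef_rot: [0.72, 0.694, 0.0, 0.001]
contact_force: [0.1, -3.3, 3.8]
opening: 0.133
```

```bash
python3 - <<'E'
from h import *
st();snap('wrist','w8');st()
crop('w8',270,150,390,300,5,'c14')
E
```

```text
12.8 [0.5906 0.1956 0.1487] yaw -2.11 zax [ 1.2e-03 -3.0e-04 -1.0e+00] op 11.7 F [ 0.07 -3.32  3.79] M [-0.61 -0.22  0.01]
12.85 [0.5906 0.1956 0.1487] yaw -2.11 zax [ 1.2e-03 -2.0e-04 -1.0e+00] op 12.1 F [ 0.59 -2.45  5.49] M [-0.6  -0.16 -0.06]
```

View pics/c14.png

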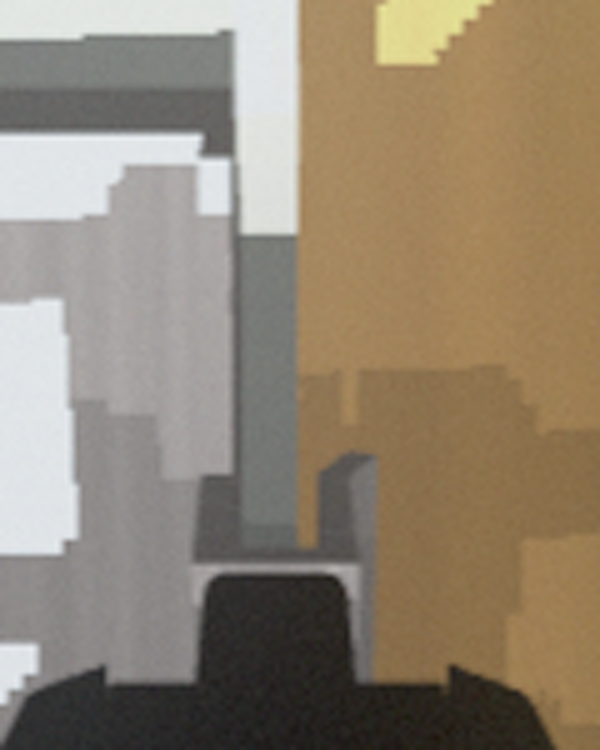

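Call:
{"api": "servo_tool", "payload": {"deltas": [{"dx":0.03,"dy":-0.013,"dz":-0.006,"ax":0,"ay":0,"az":0,"hand":6},{"dx":0.08,"dy":-0.013,"dz":-0.006,"ax":0,"ay":0,"az":0,"hand":6},{"dx":0.13,"dy":-0.013,"dz":-0.006,"ax":0,"ay":0,"az":0,"hand":6},{"dx":0.18,"dy":-0.013,"dz":-0.006,"ax":0,"ay":0,"az":0,"hand":6},{"dx":0.23,"dy":-0.013,"dz":-0.006,"ax":0,"ay":0,"az":0,"hand":6},{"dx":0.28,"dy":-0.013,"dz":-0.006,"ax":0,"ay":0,"az":0,"hand":6},{"dx":0.28,"dy":-0.013,"dz":-0.006,"ax":0,"ay":0,"az":0,"hand":6}]}}

```text
clock: 13.72
tool_pos: [0.5897, 0.2135, 0.1487]
eef_rot: [0.72, 0.694, 0.0, -0.0]
contact_force: [0.3, -0.8, 1.9]
opening: 0.135
```

Call:
{"api": "servo_tool", "payload": {"deltas": [{"dx":0.04,"dy":0,"dz":0.002,"ax":0,"ay":0,"az":0,"hand":6},{"dx":0.08,"dy":0,"dz":0.004,"ax":0,"ay":0,"az":0,"hand":6},{"dx":0.12,"dy":0,"dz":0.004,"ax":0,"ay":0,"az":0,"hand":6},{"dx":0.15,"dy":0,"dz":0.004,"ax":0,"ay":0,"az":0,"hand":6},{"dx":0.15,"dy":0,"dz":0.004,"ax":0,"ay":0,"az":0,"hand":6}]}}

```text
clock: 14.35
tool_pos: [0.5898, 0.2224, 0.1482]
eef_rot: [0.72, 0.694, 0.0, -0.001]
contact_force: [0.2, 0.1, -2.1]
opening: 0.134
```

Call:
{"api": "servo_tool", "payload": {"deltas": [{"dx":0.03,"dy":0,"dz":0,"ax":0,"ay":0,"az":0,"hand":6},{"dx":0.05,"dy":0,"dz":0.02,"ax":0,"ay":0,"az":0,"hand":6},{"dx":0.05,"dy":0,"dz":0.05,"ax":0,"ay":0,"az":0,"hand":6},{"dx":0.05,"dy":0,"dz":0.05,"ax":0,"ay":0,"az":0,"hand":6}]}}

```text
clock: 14.85
tool_pos: [0.5902, 0.2243, 0.1453]
eef_rot: [0.72, 0.694, -0.0, 0.0]
contact_force: [-0.2, -0.5, -1.5]
opening: 0.132
```

```bash
python3 - <<'E'
from h import *
st();snap('wrist','w9');snap('side','s9')
crop('w9',270,150,390,300,5,'c15');crop('s9',80,240,260,400,4,'c16')
E
```

```text
14.85 [0.5902 0.2243 0.1453] yaw -2.11 zax [-4.e-04 -4.e-04 -1.e+00] op 11.6 F [-0.18 -0.55 -1.52] M [-0.02 -0.14 -0.05]
```

View pics/c15.png

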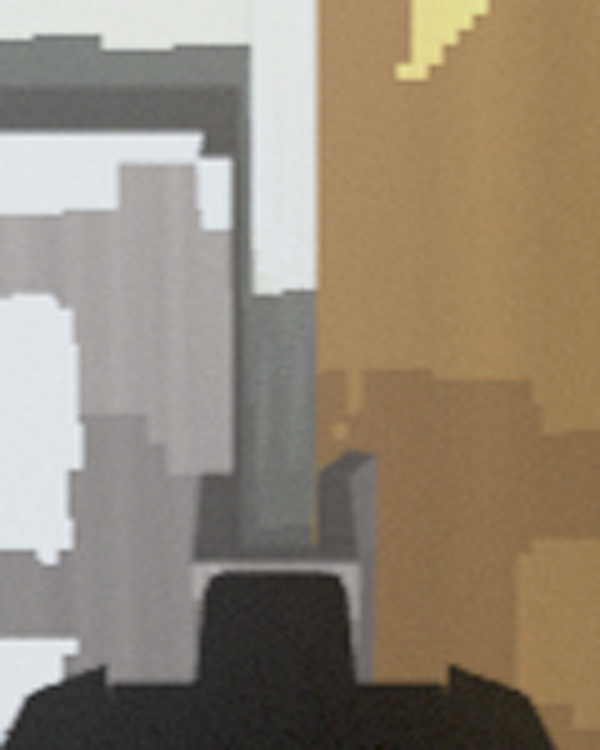

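View pics/c16.png

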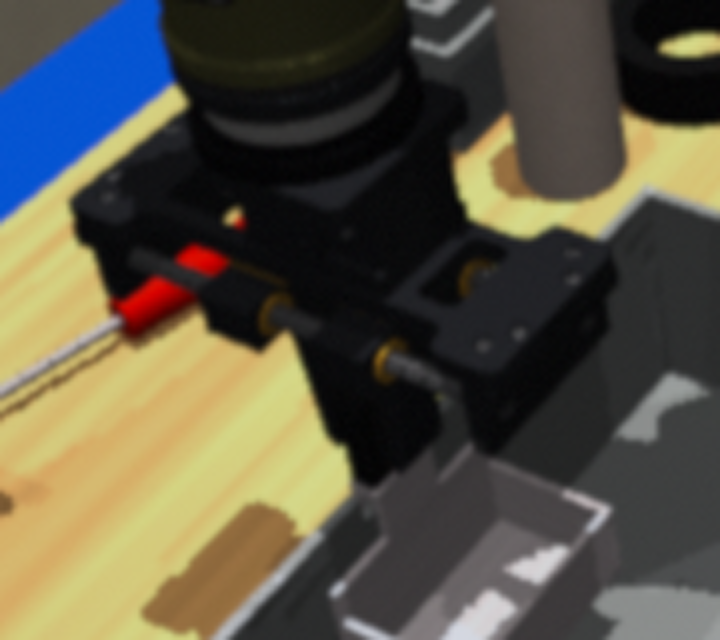

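Call:
{"api": "servo_tool", "payload": {"deltas": [{"dx":0.01,"dy":0,"dz":0.03,"ax":0,"ay":0,"az":0,"hand":6},{"dx":0.015,"dy":0,"dz":0.06,"ax":0,"ay":0,"az":0,"hand":6},{"dx":0.015,"dy":0,"dz":0.09,"ax":0,"ay":0,"az":0,"hand":6},{"dx":0.015,"dy":0,"dz":0.12,"ax":0,"ay":0,"az":0,"hand":6},{"dx":0.015,"dy":0,"dz":0.12,"ax":0,"ay":0,"az":0,"hand":6}]}}

```text
clock: 15.58
tool_pos: [0.5903, 0.2253, 0.1381]
eef_rot: [0.72, 0.694, -0.0, -0.0]
contact_force: [-0.0, -0.1, -1.6]
opening: 0.135
```

Call:
{"api": "servo_tool", "payload": {"deltas": [{"dx":0,"dy":0,"dz":0.01,"ax":0,"ay":0,"az":0,"hand":6},{"dx":0,"dy":0,"dz":0.015,"ax":0,"ay":0,"az":0,"hand":6},{"dx":0,"dy":0,"dz":0.015,"ax":0,"ay":0,"az":0,"hand":6}]}}

```text
clock: 15.95
tool_pos: [0.5904, 0.2254, 0.1375]
eef_rot: [0.72, 0.694, 0.0, 0.0]
contact_force: [0.5, -0.0, -2.7]
opening: 0.129
```

Call:
{"api": "servo_tool", "payload": {"deltas": [{"dx":0,"dy":0,"dz":0.01,"ax":0,"ay":0,"az":0,"hand":6},{"dx":0,"dy":0,"dz":0.01,"ax":0,"ay":0,"az":0,"hand":6}]}}

```text
clock: 16.2
tool_pos: [0.5904, 0.2254, 0.1368]
eef_rot: [0.72, 0.694, 0.0, 0.0]
contact_force: [-0.4, 0.1, -0.9]
opening: 0.136
```

Call:
{"api": "servo_tool", "payload": {"deltas": [{"dx":0,"dy":0,"dz":0.008,"ax":0,"ay":0,"az":0,"hand":6},{"dx":0,"dy":0,"dz":0.008,"ax":0,"ay":0,"az":0,"hand":6}]}}

```text
clock: 16.45
tool_pos: [0.5904, 0.2254, 0.1368]
eef_rot: [0.72, 0.694, 0.0, 0.0]
contact_force: [-1.3, -0.9, 2.7]
opening: 0.132
```

Call:
{"api": "servo_tool", "payload": {"newtons": 5, "deltas": [{"dx":0,"dy":0,"dz":-0.004,"ax":0,"ay":0,"az":0,"hand":12},{"dx":0,"dy":0,"dz":-0.004,"ax":0,"ay":0,"az":0,"hand":13},{"dx":0,"dy":0,"dz":-0.004,"ax":0,"ay":0,"az":0,"hand":15},{"dx":0,"dy":0,"dz":-0.004,"ax":0,"ay":0,"az":0,"hand":20},{"dx":0,"dy":0,"dz":-0.004,"ax":0,"ay":0,"az":0,"hand":30},{"dx":0,"dy":0,"dz":-0.004,"ax":0,"ay":0,"az":0,"hand":40},{"dx":0,"dy":0,"dz":-0.004,"ax":0,"ay":0,"az":0,"hand":40},{"dx":0,"dy":0,"dz":-0.004,"ax":0,"ay":0,"az":0,"hand":40}]}}

```text
clock: 17.45
tool_pos: [0.5904, 0.2254, 0.1366]
eef_rot: [0.72, 0.694, -0.0, 0.0]
contact_force: [0.1, -0.1, 0.1]
opening: 0.453
```

```bash
python3 - <<'E'
from h import *
st();snap('wrist','w10')
E
```

```text
17.45 [0.5904 0.2254 0.1366] yaw -2.11 zax [ 0.e+00 -1.e-04 -1.e+00] op 39.9 F [ 0.06 -0.15  0.11] M [-0.01 -0.06  0.01]
```

View pics/w10.png

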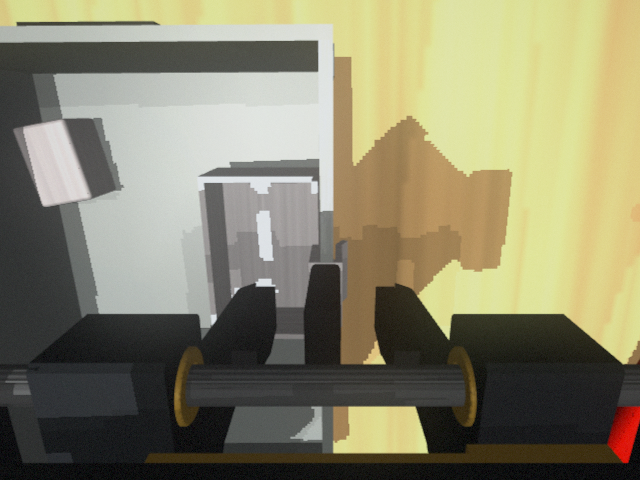

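Free of both fingers. I'll rise straight up, then move back a little for a clear view.

Call:
{"api": "servo_tool", "payload": {"deltas": [{"dx":0,"dy":0,"dz":-0.2,"ax":0,"ay":0,"az":0,"hand":40},{"dx":0,"dy":0,"dz":-0.5,"ax":0,"ay":0,"az":0,"hand":40},{"dx":0,"dy":0,"dz":-0.9,"ax":0,"ay":0,"az":0,"hand":40},{"dx":0,"dy":0,"dz":-1.4,"ax":0,"ay":0,"az":0,"hand":40},{"dx":-0.4,"dy":0,"dz":-1.9,"ax":0,"ay":0,"az":0,"hand":40},{"dx":-0.9,"dy":0,"dz":-2.3,"ax":0,"ay":0,"az":0,"hand":40},{"dx":-1.4,"dy":0,"dz":-2.5,"ax":0,"ay":0,"az":0,"hand":40},{"dx":-1.7,"dy":0,"dz":-2.5,"ax":0,"ay":0,"az":0,"hand":40},{"dx":-1.7,"dy":0,"dz":-2.5,"ax":0,"ay":0,"az":0,"hand":40}]}}

```text
clock: 18.62
tool_pos: [0.5866, 0.122, 0.2867]
eef_rot: [0.721, 0.693, -0.0, 0.0]
contact_force: [0.7, 0.6, 0.7]
opening: 0.458
```

```bash
python3 - <<'E'
from h import *
st();snap('wrist','w11');snap('side','s11');snap('top','t11')
crop('s11',100,260,300,420,4,'c17');crop('w11',230,130,430,280,4,'c18')
E
```

```text
18.62 [0.5866 0.122  0.2867] yaw -2.24 zax [-0.e+00 -8.e-04 -1.e+00] op 40.3 F [0.66 0.61 0.72] M [-0.01 -0.07 -0.02]
```

View pics/c17.png

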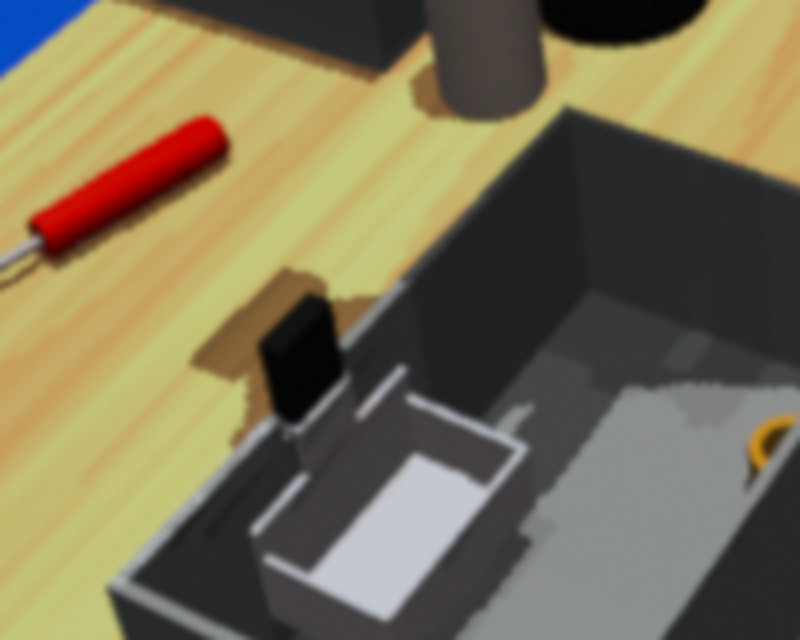

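View pics/w11.png

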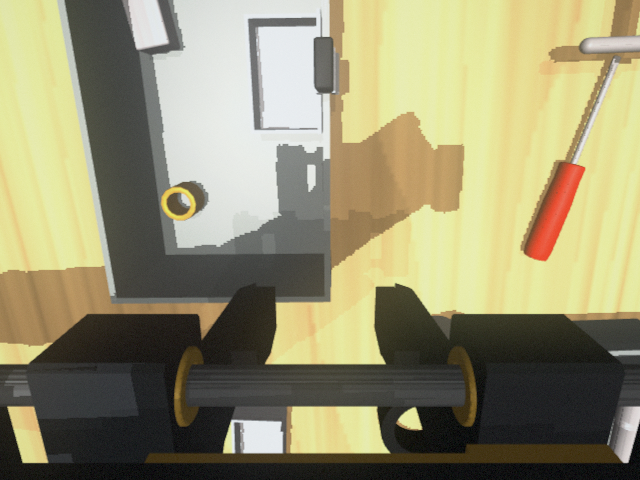

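View pics/t11.png

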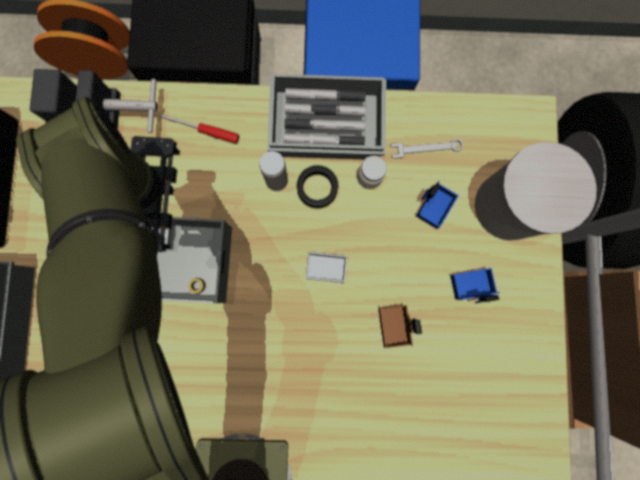

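```bash
python3 - <<'E'
from h import *
for u,v in((320,45),(324,60),(324,80)): print('grip top',w('w11',u,v).round(4))
print('front rim z', w('w11',251,60).round(4), w('w11',252,100).round(4),'floor',w('w11',270,70).round(4),w('w11',305,70).round(4),w('w11',285,40).round(4),w('w11',285,110).round(4))
# side depth
for a,b in((275,330),(290,345)): print(w('side0',0+100,100) is None)
print('tri grip', tri(('w11',323.5,63),('side0',0,0)) if 0 else '')
print(w('s11',100+310/4,260+305/4))
E
```

```text
grip top [0.5897 0.2362 0.1429]
grip top [0.5918 0.2276 0.144 ]
grip top [0.5913 0.2164 0.143 ]
front rim z [0.5325 0.2406 0.0534] [0.5317 0.2094 0.0605] floor [0.5444 0.2349 0.0288] [0.5751 0.2336 0.0289] [0.5592 0.2583 0.0287] [0.5553 0.2008 0.0294]
False
False
tri grip 
[0.58985253 0.2174444  0.14392179]
```

View pics/s11.png

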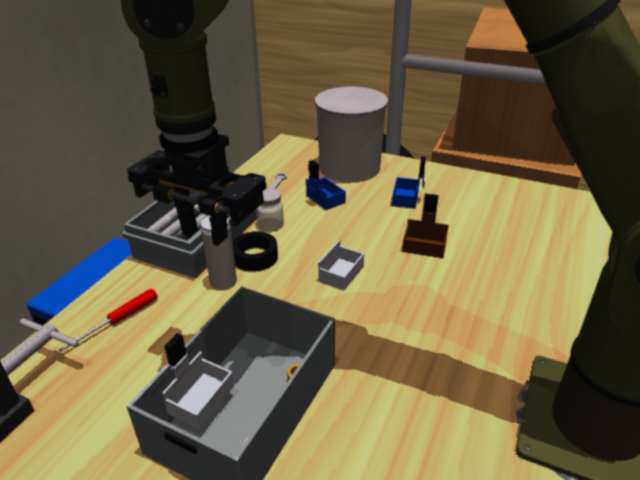

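Grip top is at z = 0.1435 m (0.144 expected when fully home). The tray floor is level: 0.0287–0.0294 m at all four points. The other things are where they were, so I'll hand in.

```bash
python3 -c "
from h import *
print(r.finish_job());st()"
```

```text
the job is handed in; nothing more can be done
None
the job is handed in; nothing more can be done
```

The tray is hanging in the notch on the bin's far wall, let go, and I handed the job in at about 19 s.

- **Pick and hook:** I picked the silver tray with the black grip, not the plain, blue or brown ones, and held it across the grip at 30 N. I lowered it inside the bin and hooked the lip over the far rim about 52 mm from the notch.
- **Slide and drop:** I slid the tray along the rim, mostly pressing with about 4–8 N. The force fell away over the notch. The lip then went 11.9 mm down until it touched bottom, against the stated 12 mm. I opened the gripper and lifted clear.
- **Last checks:** The grip top measured 0.143–0.144 m, against 0.144 m expected when fully down. The tray floor was level, 0.0287–0.0294 m at four points. The other things look unmoved in the last pictures; the arm hid part of the top view.

**Failed or disagreed:**
- My first move call was refused because rows had missing keys; nothing moved.
- The first touch on the rim pressed with about 10 N before I backed off.
- The top and side cameras disagreed by 4–9 mm on the bin's y position. I used the wrist camera and touch for the final alignment.
- Partway along the slide the wall was touching the tray's back plate, so I moved the tray about 0.8 mm inward.

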